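Fetch the sample jar from behind the bottles

ROBOT

A 6-joint arm with a two-finger parallel gripper is mounted at the origin on the work surface. World frame = base frame: x ahead of the robot, y to its left, z up, the work surface at z = 0. Lengths are in mm, angles in rad, forces in N, time in s.
With the tool pointing down it reaches from about 400 to 925 mm from the base axis. Payload 12.5 kg.
Tool frame: the origin (TCP) lies midway between the tips of the shut fingers; the grasp point (between the pads) lies 19 mm behind it (env.pinch_z is the z of the grasp point in the tool frame, in mm); z points along the fingers, y is the line along which they close (so a half turn about z gives the same grasp; the last joint's range is limited). The gripper opens to 95 mm and grips with 3 to 60 N. Pads are 20 mm wide; open, the fingers measure 119 mm over their backs; the gripper's body (75 mm by 180 mm) begins 59 mm behind the grasp point.
Start: joints at [1.224, 0.491, 1.559, -0, 1.092, -0.106], TCP at [149.031, 606.99, 214.661] pointing down, gripper open.
Joint ranges: [-3.1, 3.1], [-0.84, 2.19], [0.05, 2.79], [-1.13, 4.28], [0.06, 2.93], [-2.69, 2.69]. Speed limits (rad/s): [2.22, 2.22, 2.79, 3.14, 3.14, 3.14].

INTERFACE

Orientations are given as [roll, pitch, yaw] about the fixed x, y, z axes, in that order (R = Rz(yaw) Ry(pitch) Rx(roll)).
In Python, from cell import env, eyes gives the robot as it stands.
- The arm moves only by the shell command python3 -m inch 'ROWS'. ROWS is JSON, a list of rows, each a list of 3 entries, a list of its own where there are three numbers: the shift along the tool's x, y, z in units of 60 mm (1.0 is 60 mm), then the turn about the tool's z in units of 5 degrees (1.0 is 5 degrees), then the closure, from -1 (fully open) to 1 (shut). In form: [[[tx, ty, tz], turn, claw], ...]. A call has exactly 10 rows; each row shifts and turns the commanded pose from where the row before left it, along the tool's axes as they then stand; what a row does not reach is not made up. A row lasts 1/8 s, in which the tool goes at most 62.5 mm and 10.7 degrees, less where a joint would pass 70% of its speed; a pose out of reach is approached as far as the arm can. A call is refused whole if a number of a shift passes 1 or a number of a turn 1, either way. A call with a gripper value outside its range is refused whole. The fingers move at their own pace and stop on an object; the grip force is fixed at half the most. Time passes only in rows, so rows that do not move let the fingers close, or fill a call up. It gives the time, the measured TCP pose, the force, the opening and the grip force at its end, in the units of the state.
- env.state(): the state, without advancing time (a new reading comes with each control period).
- eyes.read_camera(name): name is "scene" or "top" or "wrist"; returns a dict with "pixels" (384x512x3 uint8, red, green, blue), "fx", "fy", "cx", "cy" (pixels), "extrinsics" (4x4, takes a point from world to camera coordinates). Camera axes: x right, y down, z forward; pixel columns grow to the right and rows downward; lengths in mm; the calibration is good to about 2 mm. A picture is of the moment at which its call begins. There is no depth.
- env.job_done(): hands the job in; it is judged then, once.
Trained networks look in a picture, given as the dict that the camera call returned (one of the last four; its "shot" number tells which), for a name from the list of things; names that differ only in an ending like _2 or _b are one class to them, and where a whole thing is asked for, a point or a joint stands for the part that bears it (a point fixed in the world has none). Each returns a list of dicts, best first, with "score" (0 to 1); they miss things now and then, are a little off and sometimes report something else, mostly with a low value. They report only what shows in the picture. A call takes as long as a camera call. They do not tell look-alikes from the thing itself.
- eyes.boxes_of(name, picture): "centre" ([row, column] in pixels, amid what is visible of it).
- eyes.cut_out(name, picture): "mask" (384x512 bool, what is visible of it) and "centre" ([row, column] in pixels, amid what is visible of it).
- eyes.spot_point(name, picture): "centre" ([row, column] in pixels: a listed point, or the origin of a listed thing).
The state is a dict: "t": time; "joints": joint angles; "qvel": joint speeds; "tau": joint torques, N m; "eef_pos": TCP position; "tcp_rot": TCP orientation; "ft_force": force on the tool from outside, world axes, zero at the start; "moment": the same for the moment, N m; "opening": opening from 0.0 (shut) to 1.0 (fully open); "grip_force": force on a finger pad.
Only numpy, scipy, OpenCV 4.12 (cv2) and the standard library are available. Lean on these libraries where they do the work, as an engineer would, in place of code of your own. Each camera call takes 0.05 s, during which the arm holds its last target. There are 200 camera calls.

TASK

Fetch the low sample jar from the back of the grey caddy and stand it in the middle of the round plate in front of the refractometer; the amber bottle and the powder jar stand in its way, so first set both of them down upright in the steel tray, where they wait until the sample jar stands released on the plate. Then put each of the two back on the very spot in the caddy that it came from. Keep everything upright, and leave the dropper bottle, the crucible and the cork disc where they are.

Things in the scene. Friction and masses are not known exactly. Their poses are not given: they have to be found in the camera images.
- amber_bottle: Loose amber glass bottle with a narrower black screw cap, standing upright in the front row of the caddy (on its left or right spot; that varies). Round body 54 mm in diameter up to 96 mm, then a shoulder and a cap 41 mm in diameter; 128 mm high in all; about 0.26 kg. Origin: centre of its underside, z up.
- powder_jar: Loose straight pale jar with a wide white screw lid, standing upright on the other front spot of the caddy. Body 50 mm in diameter up to 92 mm, lid 54 mm in diameter from there to the top at 118 mm; about 0.20 kg. Origin: centre of its underside, z up.
- sample_jar: Loose squat clear glass jar with a flat aluminium lid, 44 mm in diameter (lid 45 mm), 48 mm high, about 0.09 kg, standing in the rear bay of the caddy, between its cheeks and close behind the two taller ones. It stays there until both are cleared. Origin: centre of its underside, z up.
- caddy: Fixed grey caddy, 170 mm along x (front is -x) by 200 mm along y, rims up to 20 mm, open at the back. Origin: centre of its underside, on the bench. Floor 6 mm up. Front spots: white round marks 56 mm across at x -45, y +34 and -34 mm. Rear bay: about x +8, y 0 between upright cheeks 45 mm high with inner faces at y +36 and -36 mm, x -12 to +50 mm: grip there along the caddy's x.
- tray: Fixed shallow steel tray, the side area, left or right of the caddy (that varies). 240 mm along its x by 130 mm along its y, rim 14 mm high and 4 mm thick, flat inner floor 4 mm above the bench. Origin: centre of its underside, on the bench, z up.
- plate: Fixed round steel plate 90 mm in diameter and 12 mm high with a dark disc 60 mm across in its middle, on the bench on the other side of the caddy. Origin: centre of its underside, on the bench. The refractometer (fixed, about 330 mm high, round foot 140 mm across) stands behind it, its centre 190 mm further from the robot in +x.
- dropper: Loose small amber dropper bottle with a black rubber top, 28 mm in diameter, 80 mm high, in a rear corner of the caddy beside the cheek. Leave it alone. Origin: centre of its underside.
- crucible: Loose white ceramic crucible, 44 mm across its rim, 36 mm high, on the bench between robot and caddy. Leave it alone. Origin: centre of its underside.
- cork_disc: Loose flat cork disc, 56 mm in diameter, 20 mm high, on the bench between robot and caddy. Leave it alone. Origin: centre of its underside.
Not all that is in view belongs to the job. What is shaped like the amber_bottle but blue or red is not meant.

How it is judged:
By the outcome, as a careful person would: the job done as asked, in the order asked, and still so for the second after the job is handed in, with the robot touching nothing.
It also fails if it takes over 120 s, if anything falls off the work surface, if the arm or the gripper's body presses on something with over 40 N, if the wrist force passes 120 N, or if a joint passes its speed limit or range.

## Working session

There is one attempt and no reset: what is moved stays moved. The work goes in short steps, Python scripts to look and compute and a shell command to move; the robot and the scene stay as the last step left them, time stands still between calls to the robot, and variables do not carry over. Pictures are saved under pics/ and viewed, at most 14 in all, crops included, and the job is handed in when it is done.

```bash
ls; mkdir -p pics
cat > h.py <<'E'
import numpy as np, cv2
from cell import env, eyes
def shot(n):
    return eyes.read_camera(n)
def save(p,f,box=None,scale=1):
    im=cv2.cvtColor(p["pixels"],cv2.COLOR_RGB2BGR)
    if box: r0,r1,c0,c1=box; im=im[r0:r1,c0:c1]
    if scale!=1: im=cv2.resize(im,None,fx=scale,fy=scale,interpolation=cv2.INTER_CUBIC)
    cv2.imwrite("pics/"+f,im)
def ray(p,rc):
    E=np.array(p["extrinsics"]);R=E[:3,:3];t=E[:3,3]
    d=R.T@np.array([(rc[1]-p["cx"])/p["fx"],(rc[0]-p["cy"])/p["fy"],1.]);return -R.T@t,d/np.linalg.norm(d)
def at_z(p,rc,z):
    o,d=ray(p,rc);return o+d*(z-o[2])/d[2]
def tri(rs):
    A=np.zeros((3,3));b=np.zeros(3)
    for o,d in rs:
        M=np.eye(3)-np.outer(d,d);A+=M;b+=M@o
    x=np.linalg.solve(A,b);return x,[np.linalg.norm((np.eye(3)-np.outer(d,d))@(x-o)) for o,d in rs]
def proj(p,X):
    E=np.array(p["extrinsics"]);c=E[:3,:3]@np.array(X,float)+E[:3,3]
    return p["cy"]+p["fy"]*c[1]/c[2],p["cx"]+p["fx"]*c[0]/c[2]
NAMES="amber_bottle powder_jar sample_jar caddy tray plate dropper crucible cork_disc".split()
E
python3 - <<'E'
from h import *
np.set_printoptions(precision=1,suppress=True)
s,t=shot("scene"),shot("top")
save(s,"s0.png");save(t,"t0.png")
for n in NAMES:
    print(n)
    for nm,p in (("s",s),("t",t)):
        for d in eyes.spot_point(n,p)[:3]: print("  pt",nm,np.array(d["centre"]),round(d["score"],2),at_z(p,d["centre"],0))
    a,b=eyes.spot_point(n,s),eyes.spot_point(n,t)
    if a and b: print("  tri",*tri([ray(s,a[0]["centre"]),ray(t,b[0]["centre"])]))
print(env.state(),env.pinch_z)
for p in(s,t): print(-p["extrinsics"][:3,:3].T@p["extrinsics"][:3,3])
E
```

```text
pics
amber_bottle
  pt s [211.7 163.6] 0.85 [ 497.3 -213.7    0. ]
  pt s [205.5 255. ] 0.83 [500.  -3.  -0.]
  pt s [188.3 157.8] 0.73 [ 428.7 -230.8    0. ]
  pt t [215.4 343.3] 0.94 [ 429.1 -237.3    0. ]
  pt t [185.4 218.2] 0.92 [517.5 120.9   0. ]
  pt t [187.1 262. ] 0.71 [511.8  -6.1   0. ]
  tri [ 435.  -244.8  -91.6] [np.float64(9.816644100438962), np.float64(9.816644100438989)]
powder_jar
  pt s [213.3 221.9] 0.56 [514.3 -80.2   0. ]
  pt t [183.4 286.8] 0.61 [522.2 -77.7   0. ]
  tri [520.7 -78.4   9.9] [np.float64(1.2436882733684402), np.float64(1.243688273368438)]
sample_jar
  pt s [231.3 235. ] 0.94 [564.5 -52.9   0. ]
  pt s [209.5 256.3] 0.3 [511.3  -0.9  -0. ]
  pt t [166.  276.3] 0.77 [573.5 -47.8   0. ]
  tri [571.3 -50.1  11.5] [np.float64(2.5437063202267605), np.float64(2.543706320226758)]
caddy
  pt s [225.9 239.9] 0.9 [551.6 -41.2   0. ]
  pt t [167.9 275.5] 0.65 [567.9 -45.5   0. ]
  pt t [171.4 275.1] 0.6 [557.6 -44.2   0. ]
  tri [564.  -43.   20.7] [np.float64(1.966775122716073), np.float64(1.9667751227160815)]
tray
  pt s [201.5 403.1] 0.72 [521.2 341.3  
[... 692 characters left out ...]
138.    0. ] [np.float64(1.5838164803398815), np.float64(1.5838164803399317)]
cork_disc
  pt s [167.1 199.7] 0.57 [ 372.5 -130.6    0. ]
  pt t [235.  308.4] 0.58 [ 373.8 -137.2    0. ]
  tri [ 373.7 -133.7    1.6] [np.float64(3.282717556656196), np.float64(3.2827175566562143)]
{'t': 1.9, 'joints': array([ 1.2,  0.5,  1.6, -0. ,  1.1, -0.1]), 'qvel': array([-0.,  0.,  0.,  0., -0., -0.]), 'tau': array([ -0. , -61.2, -25.8,   0.1,   0. ,  -0. ]), 'eef_pos': array([149. , 607. , 214.7]), 'tcp_rot': array([3.1, 0. , 2.9]), 'ft_force': array([ 0.4, -0.6,  0.4]), 'moment': array([ 0.,  0., -0.]), 'grip_force': 0.0, 'opening': 1.0010635314044187} -18.8
[1025.   -33.3  785. ]
[ 346.2  -15.4 1164.5]
```

View pics/s0.png

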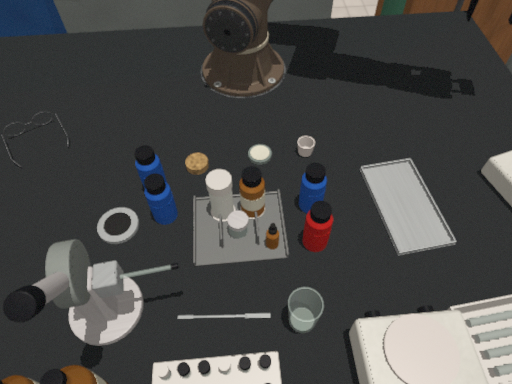

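View pics/t0.png

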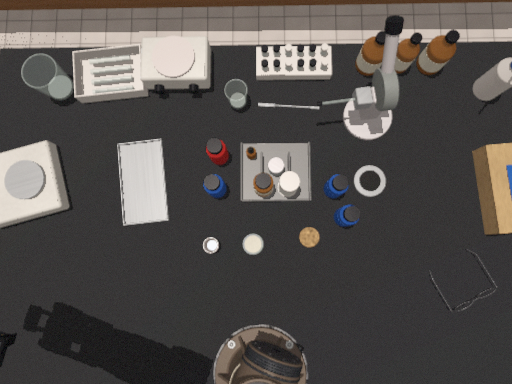

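Amber candidates: the amber bottle in the caddy at scene (195,252) / top (187,262). The blue ones at scene (170,148), (200,160), (190,313), the red one at (228,317) and the big amber bottles on the rear shelf, top (55,372)–(55,437), are look-alikes. Only the one in the caddy's front row is amber and where it was described. The tray is on the left (+y) and the plate on the right. I'll turn the tool so it closes along x, then look closely.

```bash
cat >> h.py <<'E'
def togo(x,y,z,yaw=None):
    s=env.state();r=np.array(s["tcp_rot"]);p=np.array(s["eef_pos"])
    from scipy.spatial.transform import Rotation as Ro
    R=Ro.from_euler("xyz",r)
    out=[]
    if yaw is not None:
        d=np.degrees((r[2]-yaw+np.pi)%(2*np.pi)-np.pi);out=["turn units %.2f (axes below are after it)"%(d/5)]
        R=R*Ro.from_euler("z",d,degrees=True)
    print("at",p.round(1),r.round(4),"opening",round(s["opening"],3),"t",round(s["t"],2),*out,"shift units",(R.inv().apply(np.array([x,y,z])-p)/60).round(3))
E
python3 -m inch '[[[0,0,-0.2],1,-1],[[0,0,-0.2],1,-1],[[0,0,-0.2],1,-1],[[0,0,-0.2],1,-1],[[0,0,-0.2],1,-1],[[0,0,-0.2],1,-1],[[0,0,-0.2],1,-1],[[0,0,-0.2],1,-1],[[0,0,0],1,-1],[[0,0,0],1,-1]]'
python3 -c "
from h import *
togo(470,-40,310,np.pi/2)
s=shot('scene');save(s,'amber.png',(150,260,180,300),5)"
```

```text
t: 3.15
eef_pos: [149.0, 607.0, 310.8]
tcp_rot: [3.141, -0.0, 2.025]
ft_force: [0.4, 0.3, -0.3]
opening: 0.996
grip_force: 0.0
at [149.  607.  310.8] [ 3.1413e+00 -2.0000e-04  2.0253e+00] opening 0.996 t 3.15 turn units 5.21 (axes below are after it) shift units [-10.783   5.35    0.011]
```

View pics/amber.png

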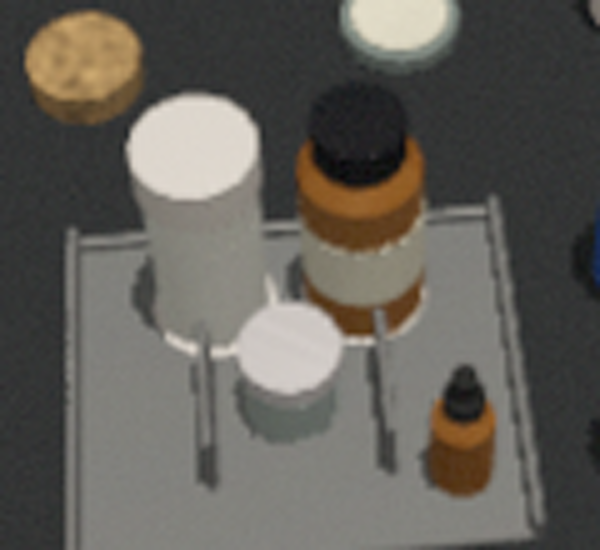

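The crop shows the amber bottle with a black cap on the caddy's front +y spot (crop 360,210 = scene 193,252). The white powder jar is on the other front spot, the squat sample jar sits between the cheeks, and the dropper is in the rear corner.

```bash
python3 -m inch '[[[0,0,0],1,-1],[[0,0,0],1,-1],[[0,0,0],1,-1],[[0,0,0],1,-1],[[0,0,0],1,-1],[[0,0,0],0.21,-1],[[-0.85,0.42,0],0,-1],[[-0.85,0.42,0],0,-1],[[-0.85,0.42,0],0,-1],[[-0.85,0.42,0],0,-1]]'
python3 -m inch '[[[-0.85,0.42,0],0,-1],[[-0.85,0.42,0],0,-1],[[-0.85,0.42,0],0,-1],[[-0.85,0.42,0],0,-1],[[-0.85,0.42,0],0,-1],[[-0.85,0.42,0],0,-1],[[-0.85,0.42,0],0,-1],[[-0.85,0.42,0],0,-1],[[-0.5,0.3,0],0,-1],[[0,0,0],0,-1]]'
python3 - <<'E'
from h import *
np.set_printoptions(precision=1,suppress=True)
togo(470,-40,310,np.pi/2)
w=shot("wrist");save(w,"w0.png",None,1.4);print(-w["extrinsics"][:3,:3].T@w["extrinsics"][:3,3])
for n in ("amber_bottle","powder_jar","sample_jar","caddy"):
    for d in eyes.spot_point(n,w)[:3]: print(n,np.array(d["centre"]),round(d["score"],2),at_z(w,d["centre"],6))
E
```

```text
t: 4.45
eef_pos: [250.8, 401.6, 310.8]
tcp_rot: [3.141, -0.0, 1.576]
ft_force: [-0.1, -1.5, -0.7]
opening: 1.003
grip_force: 0.0
t: 5.7
eef_pos: [471.8, -35.9, 310.2]
tcp_rot: [-3.141, -0.0, 1.573]
ft_force: [0.4, 1.2, -0.5]
opening: 1.002
grip_force: 0.0
at [471.8 -35.9 310.2] [-3.1 -0.   1.6] opening 1.002 t 5.7 turn units 0.02 (axes below are after it) shift units [-0.1 -0.   0. ]
[471.9  46.9 479.3]
amber_bottle [ 55.7 275.6] 0.97 [509.2 118.8   6. ]
amber_bottle [247.  269.4] 0.9 [ 506.6 -203.5    6. ]
amber_bottle [ 61.9 340.6] 0.73 [608.5 110.3   6. ]
powder_jar [181.6 276.9] 0.82 [516.9 -78.4   6. ]
sample_jar [166.1 301.1] 0.79 [557.  -51.3   6. ]
caddy [162.3 299.9] 0.68 [554.7 -44.8   6. ]
```

View pics/w0.png

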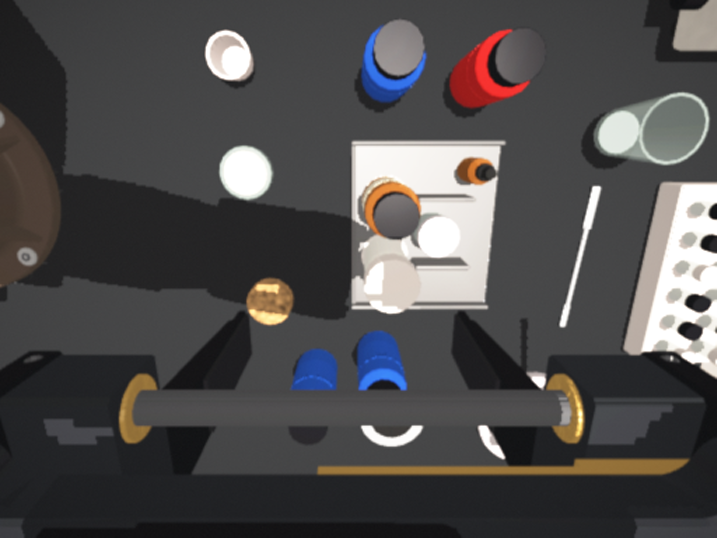

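The wrist view (scale 1.4) shows the amber cap at (216,395), the powder lid at (285,391), the sample lid at (236,437), and the caddy corners at (142,352), (143,503), (307,352), (307,487). Next I'll fit cylinder silhouettes to the masks from all three views to get positions and heights.

```bash
cat >> h.py <<'E'
from scipy.optimize import minimize
PROF={"amber_bottle":[(0,27),(96,27),(105,20.5),(128,20.5)],"powder_jar":[(0,25),(92,25),(92,27),(118,27)],"sample_jar":[(0,22),(40,22),(40,22.5),(48,22.5)],"plate":[(0,45),(12,45)],"dropper":[(0,14),(45,14),(50,8),(80,5)]}
def sil(p,name,X,up=4):
    m=np.zeros((384*up,512*up),np.uint8);a=np.linspace(0,2*np.pi,40);P=PROF[name]
    for (z0,r0),(z1,r1) in zip(P,P[1:]):
        pts=[proj(p,(X[0]+r*np.cos(t),X[1]+r*np.sin(t),X[2]+z))[::-1] for z,r in((z0,r0),(z1,r1)) for t in a]
        h=cv2.convexHull((np.array(pts,np.float32)*up+(up-1)/2).round().astype(np.int32));cv2.fillConvexPoly(m,h,1)
    return cv2.resize(m.astype(np.float32),(512,384),interpolation=cv2.INTER_AREA)
def pick(name,p,X0):
    "mask whose overlap with the expected silhouette is best"
    e=sil(p,name,X0);best=None
    for d in eyes.cut_out(name,p):
        m=d["mask"].astype(np.float32);i=np.minimum(m,e).sum()/np.maximum(m,e).sum()
        if best is None or i>best[0]: best=(i,m,d["score"])
    return best
def fit(name,ps,X0,free=3):
    ms=[pick(name,p,X0) for p in ps];ok=[(p,m[1]) for p,m in zip(ps,ms) if m and m[0]>.25]
    def f(v):
        X=list(v)+list(X0[len(v):]);return sum(1-np.minimum(m,e).sum()/np.maximum(m,e).sum() for p,m in ok for e in[sil(p,name,X)])
    x0=np.array(X0[:free],float);S=np.vstack([x0]+[x0+12*np.eye(free)[i] for i in range(free)])
    r=minimize(f,x0,method="Nelder-Mead",options=dict(initial_simplex=S,xatol=.1,fatol=1e-4,maxiter=150))
    print(name,r.x.round(1),"mean IoU",round(1-r.fun/len(ok),3),"views",len(ok),[round(float(m[0]),2) if m else None for m in ms]);return r.x
E
python3 - <<'E'
from h import *
ps=[shot("scene"),shot("top"),shot("wrist")]
for n,X in (("amber_bottle",(510,-8,6)),("powder_jar",(518,-77,6)),("sample_jar",(563,-48,6)),("plate",(524,-314,0))):
    fit(n,ps,X);[fit(n,[p],X,2) for p in ps] if n!="plate" else 0
t,w=ps[1],ps[2]
import pickle;pickle.dump(ps,open("ps0.pkl","wb"))
for rc in((142,352),(143,503),(307,352),(307,487)): print("caddy corner",at_z(w,np.array(rc)/1.4,20).round(1),at_z(w,np.array(rc)/1.4,6).round(1))
d=eyes.cut_out("tray",t)[0];r=cv2.minAreaRect(np.argwhere(d["mask"]).astype(np.float32));print("tray",[at_z(t,q,14).round(1) for q in cv2.boxPoints(r)],at_z(t,r[0],14))
d=eyes.cut_out("tray",ps[0])[0];print(at_z(ps[0],d["centre"],10))
E
```

```text
amber_bottle [510.7 -10.2   4.1] mean IoU 0.925 views 2 [0.86, 0.0, 0.92]
amber_bottle [509.6  -9.2] mean IoU 0.879 views 1 [0.86]
amber_bottle [510.  -8.] mean IoU nan views 0 [0.0]
amber_bottle [510.5 -10.2] mean IoU 0.971 views 1 [0.92]
powder_jar [510.2 -78.2   4.3] mean IoU 0.925 views 2 [0.83, None, 0.7]
powder_jar [510.2 -77.5] mean IoU 0.912 views 1 [0.83]
powder_jar [518. -77.] mean IoU nan views 0 [None]
powder_jar [510.2 -77.6] mean IoU 0.935 views 1 [0.7]
sample_jar [565.5 -46.    4.2] mean IoU 0.908 views 2 [0.85, None, 0.77]
sample_jar [566.5 -46.1] mean IoU 0.944 views 1 [0.85]
sample_jar [563. -48.] mean IoU nan views 0 [None]
sample_jar [565.9 -45.5] mean IoU 0.867 views 1 [0.77]
plate [ 529.4 -311.2    2.5] mean IoU 0.626 views 2 [None, 0.84, 0.31]
caddy corner [471.8  55.1  20. ] [471.8  55.3   6. ]
caddy corner [637.9  54.7  20. ] [643.   54.9   6. ]
caddy corner [ 472.7 -140.3   20. ] [ 472.8 -146.1    6. ]
caddy corner [ 640.7 -139.6   20. ] [ 645.8 -145.4    6. ]
tray [array([659.9, 286.8,  14. ]), array([647.2, 424.6,  14. ]), array([403.6, 390.9,  14. ]), array([416.3, 256.8,  14. ])] [530.14058206 339.49678279  14.        ]
[543.77697772 340.27924833  10.        ]h.py:54: RuntimeWarning: invalid value encountered in scalar divide
  print(name,r.x.round(1),"mean IoU",round(1-r.fun/len(ok),3),"views",len(ok),[round(float(m[0]),2) if m else None for m in ms]);return r.x
```

```bash
python3 -m inch '[[[0.435,0.647,0],0,-1],[[0,0,0.6],0,-1],[[0,0,0.6],0,-1],[[0,0,0.6],0,-1],[[0,0,0.6],0,-1],[[0,0,0.6],0,-1],[[0,0,0.5],0,-1],[[0,0,0.4],0,-1],[[0,0,0.22],0,-1],[[0,0,0],0,-1]]'
python3 -c "
from h import *
togo(510.6,-9.8,63,np.pi/2)"
```

```text
t: 8.5
eef_pos: [509.8, -7.9, 63.0]
tcp_rot: [-3.141, -0.0, 1.573]
ft_force: [-0.3, -0.4, -0.2]
opening: 1.001
grip_force: 0.0
at [509.8  -7.9  63. ] [-3.1405e+00 -2.0000e-04  1.5735e+00] opening 1.001 t 8.5 turn units 0.03 (axes below are after it) shift units [-0.031  0.013  0.   ]
```

```bash
python3 -m inch '[[[-0.031,0.013,0],0,-1],[[0,0,0],0,-1],[[0,0,0],0,1],[[0,0,0],0,1],[[0,0,0],0,1],[[0,0,0],0,1],[[0,0,0],0,1],[[0,0,0],0,1],[[0,0,0],0,1],[[0,0,0],0,1]]'
python3 -m inch '[[[0,0,-0.1],0,1],[[0,0,-0.2],0,1],[[0,0,-0.4],0,1],[[0,0,-0.4],0,1],[[0,0,-0.4],0,1],[[0,0,-0.4],0,1],[[0,0,-0.4],0,1],[[0,0,-0.3],0,1],[[0,0,-0.1],0,1],[[0,0,0],0,1]]'
python3 -c "
from h import *
togo(580,348,225,np.pi/2)
s=shot('scene');save(s,'lift.png',(100,290,120,360),3)"
```

```text
t: 9.75
eef_pos: [510.8, -9.8, 63.4]
tcp_rot: [3.141, -0.0, 1.573]
ft_force: [0.7, 0.6, -0.5]
opening: 0.558
grip_force: 30.0
t: 11.0
eef_pos: [510.5, -9.8, 225.6]
tcp_rot: [3.141, -0.0, 1.573]
ft_force: [0.4, -0.3, -3.6]
opening: 0.562
grip_force: 30.0
at [510.5  -9.8 225.6] [ 3.1413 -0.      1.5735] opening 0.562 t 11.0 turn units 0.03 (axes below are after it) shift units [5.963 1.159 0.011]
```

View pics/lift.png

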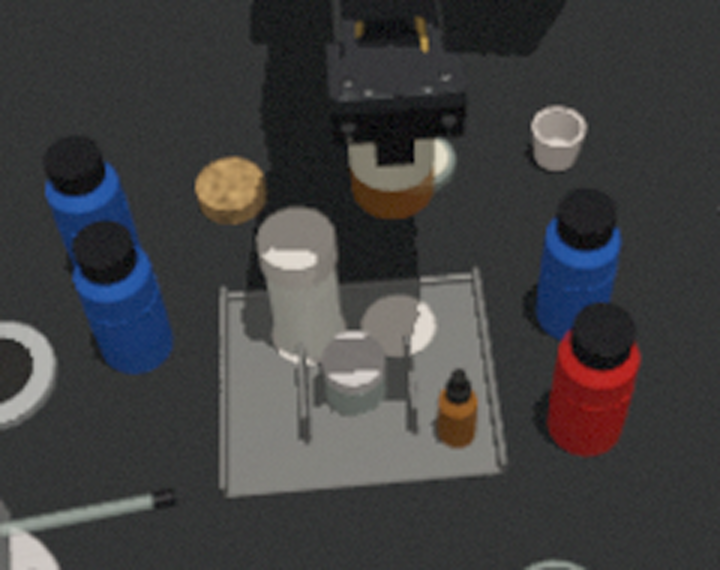

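The amber bottle is held upright above its white mark (crop 320,398), and its neighbours are undisturbed. Moving it to the tray.

```bash
python3 -m inch '[[[0.2,0.05,0],0,1],[[0.5,0.1,0],0,1],[[0.8,0.15,0],0,1],[[0.8,0.15,0],0,1],[[0.8,0.15,0],0,1],[[0.8,0.15,0],0,1],[[0.8,0.15,0],0,1],[[0.7,0.14,0],0,1],[[0.4,0.08,0],0,1],[[0.16,0.04,0],0,1]]'
python3 - <<'E'
from h import *
np.set_printoptions(precision=1,suppress=True)
togo(580,348,62,np.pi/2)
w=shot("wrist");save(w,"w1.png",None,1.4);t=shot("top")
for p in (w,t):
    for n in("tray",):
        for d in eyes.spot_point(n,p)[:1]: print(n,at_z(p,d["centre"],0))
        for d in eyes.cut_out(n,p)[:1]:
            r=cv2.minAreaRect(np.argwhere(d["mask"]).astype(np.float32));print([at_z(p,q,14) for q in cv2.boxPoints(r)],at_z(p,r[0],14))
E
```

```text
t: 12.3
eef_pos: [578.7, 349.8, 224.2]
tcp_rot: [-3.14, 0.001, 1.575]
ft_force: [-0.4, -0.5, -3.7]
opening: 0.56
grip_force: 30.0
at [578.7 349.8 224.2] [-3.1  0.   1.6] opening 0.56 t 12.3 turn units 0.05 (axes below are after it) shift units [-0.   0.   2.7]
tray [529.5 333.5   0. ]
[array([640.7, 418.3,  14. ]), array([405.3, 391.9,  14. ]), array([402.6, 257.4,  14. ]), array([662.4, 289.7,  14. ])] [528.9 342.8  14. ]
tray [526.2 344.    0. ]
[array([655.9, 286.7,  14. ]), array([644.7, 424.2,  14. ]), array([403.9, 393.2,  14. ]), array([415.3, 259.2,  14. ])] [528.4 340.6  14. ]
```

View pics/w1.png

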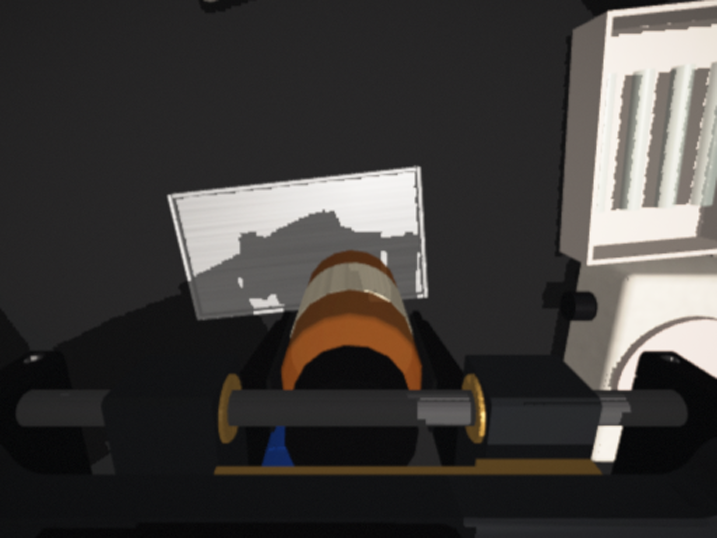

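The wrist view shows the bottle held over the tray's interior (tray corners at (195,170), (167,420), (297,427), (320,200)). Lowering and releasing.

```bash
python3 -m inch '[[[0,0,0.2],0,1],[[0,0,0.4],0,1],[[0,0,0.5],0,1],[[0,0,0.5],0,1],[[0,0,0.4],0,1],[[0,0,0.3],0,1],[[0,0,0.2],0,1],[[0,0,0.14],0,1],[[0,0,0.06],0,1],[[0,0,0],0,1]]'
python3 -c "
from h import *
togo(580,348,61.5,np.pi/2)"
```

```text
t: 13.85
eef_pos: [579.4, 348.1, 63.7]
tcp_rot: [3.141, -0.0, 1.574]
ft_force: [0.6, 0.6, -3.0]
opening: 0.56
grip_force: 30.0
at [579.4 348.1  63.7] [ 3.1412e+00 -2.0000e-04  1.5736e+00] opening 0.56 t 13.85 turn units 0.03 (axes below are after it) shift units [-0.001  0.009  0.037]
```

```bash
python3 -m inch '[[[0,0,0.02],0,1],[[0,0,0.017],0,1],[[0,0,0],0,1],[[0,0,0],0,-1],[[0,0,0],0,-1],[[0,0,0],0,-1],[[0,0,0],0,-1],[[0,0,0],0,-1],[[0,0,0],0,-1],[[0,0,-0.1],0,-1]]'
python3 -m inch '[[[0,0,-0.5],0,-1],[[0,0,-0.7],0,-1],[[0,0,-0.8],0,-1],[[0,0,-0.4],0,-1],[[-0.8,-0.14,0],0,-1],[[-0.9,-0.14,0],0,-1],[[-0.9,-0.14,0],0,-1],[[-0.9,-0.14,0],0,-1],[[-0.9,-0.14,0],0,-1],[[-0.9,-0.14,0],0,-1]]'
python3 - <<'E'
from h import *
togo(510.3,-78,58,np.pi/2)
ps=[shot("scene"),shot("top")]
fit("amber_bottle",ps,(579.5,348,4))
w=shot("wrist")
E
```

```text
t: 15.1
eef_pos: [579.1, 347.9, 67.1]
tcp_rot: [-3.141, 0.0, 1.573]
ft_force: [0.1, 0.6, 0.1]
opening: 0.998
grip_force: 0.0
t: 16.35
eef_pos: [529.4, 28.2, 211.8]
tcp_rot: [3.141, 0.0, 1.574]
ft_force: [0.3, -0.4, -0.4]
opening: 1.001
grip_force: 0.0
at [529.4  28.2 211.8] [3.1406 0.     1.5736] opening 1.001 t 16.35 turn units 0.03 (axes below are after it) shift units [-1.77  -0.32   2.563]
amber_bottle [579.5 348.4   4.6] mean IoU 0.948 views 2 [0.96, 0.93]
```

```bash
python3 -m inch '[[[-0.7,-0.13,0],0,-1],[[-0.7,-0.13,0],0,-1],[[-0.37,-0.06,0],0,-1],[[0,0,0.4],0,-1],[[0,0,0.5],0,-1],[[0,0,0.6],0,-1],[[0,0,0.5],0,-1],[[0,0,0.35],0,-1],[[0,0,0.15],0,-1],[[0,0,0],0,-1]]'
python3 -c "
from h import *
togo(510.3,-78,60,np.pi/2)"
```

```text
t: 17.85
eef_pos: [511.1, -75.7, 61.1]
tcp_rot: [-3.141, -0.0, 1.575]
ft_force: [-0.5, -0.1, -0.2]
opening: 1.001
grip_force: 0.0
at [511.1 -75.7  61.1] [-3.1411e+00 -3.0000e-04  1.5745e+00] opening 1.001 t 17.85 turn units 0.04 (axes below are after it) shift units [-0.039 -0.013  0.018]
```

```bash
python3 -m inch '[[[-0.038,-0.012,0.017],0.04,-1],[[0,0,0],0,-1],[[0,0,0],0,1],[[0,0,0],0,1],[[0,0,0],0,1],[[0,0,0],0,1],[[0,0,0],0,1],[[0,0,0],0,1],[[0,0,0],0,1],[[0,0,0],0,1]]'
python3 -c "
from h import *
togo(510.3,-78,60,np.pi/2)"
python3 -m inch '[[[0,0,-0.1],0,1],[[0,0,-0.2],0,1],[[0,0,-0.4],0,1],[[0,0,-0.4],0,1],[[0,0,-0.4],0,1],[[0,0,-0.4],0,1],[[0,0,-0.4],0,1],[[0,0,-0.3],0,1],[[0,0,-0.1],0,1],[[0,0,0],0,1]]'
python3 -c "
from h import *
togo(472,335,222,np.pi/2)
s,t=shot('scene'),shot('top');save(s,'lift2.png',(100,290,120,360),3)
fit('sample_jar',[s],(566,-46,6),2)
import pickle;pickle.dump([s,t],open('ps1.pkl','wb'))"
```

```text
t: 19.1
eef_pos: [510.2, -78.7, 60.2]
tcp_rot: [3.141, -0.0, 1.57]
ft_force: [1.1, 0.5, -0.3]
opening: 0.557
grip_force: 30.0
at [510.2 -78.7  60.2] [ 3.1414 -0.      1.57  ] opening 0.557 t 19.1 turn units -0.01 (axes below are after it) shift units [0.011 0.001 0.003]
t: 20.35
eef_pos: [510.0, -78.6, 222.4]
tcp_rot: [3.141, 0.0, 1.57]
ft_force: [-0.6, -0.6, -2.8]
opening: 0.56
grip_force: 30.0
at [510.  -78.6 222.4] [3.1412 0.     1.57  ] opening 0.56 t 20.35 turn units -0.01 (axes below are after it) shift units [ 6.894e+00 -6.330e-01  6.000e-03]
sample_jar [566.9 -46.2] mean IoU 0.946 views 1 [0.94]
```

View pics/lift2.png

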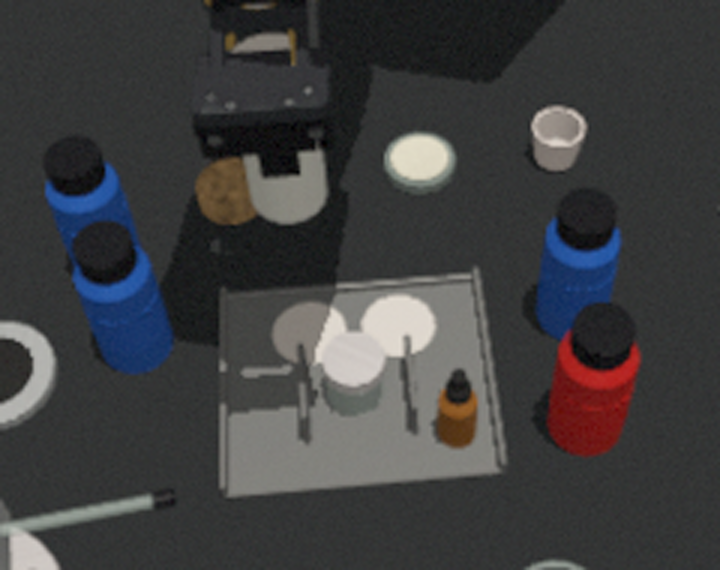

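The powder jar is lifted upright, and both white marks are clear (crop (333,308) and (325,398)). The sample jar hasn't moved. On to the tray.

```bash
python3 -m inch '[[[0.3,-0.03,0],0,1],[[0.6,-0.06,0],0,1],[[0.85,-0.08,0],0,1],[[0.85,-0.08,0],0,1],[[0.85,-0.08,0],0,1],[[0.85,-0.08,0],0,1],[[0.85,-0.08,0],0,1],[[0.85,-0.07,0],0,1],[[0.6,-0.05,0],0,1],[[0.29,-0.02,0],0,1]]'
python3 -m inch '[[[0,0,0.2],0,1],[[0,0,0.4],0,1],[[0,0,0.5],0,1],[[0,0,0.5],0,1],[[0,0,0.4],0,1],[[0,0,0.3],0,1],[[0,0,0.2],0,1],[[0,0,0.12],0,1],[[0,0,0.06],0,1],[[0,0,0],0,1]]'
python3 -c "
from h import *
togo(472,335,58.2,np.pi/2)"
```

```text
t: 21.75
eef_pos: [471.5, 336.9, 221.6]
tcp_rot: [-3.141, 0.0, 1.572]
ft_force: [0.1, -1.2, -2.1]
opening: 0.563
grip_force: 30.0
t: 23.0
eef_pos: [472.8, 334.7, 61.5]
tcp_rot: [3.141, -0.0, 1.57]
ft_force: [-0.1, 0.3, -2.3]
opening: 0.561
grip_force: 30.0
at [472.8 334.7  61.5] [ 3.1414e+00 -2.0000e-04  1.5699e+00] opening 0.561 t 23.0 turn units -0.01 (axes below are after it) shift units [ 0.005 -0.013  0.056]
```

```bash
python3 -m inch '[[[0,0,0.03],0,1],[[0,0,0.025],0,1],[[0,0,0],0,1],[[0,0,0],0,-1],[[0,0,0],0,-1],[[0,0,0],0,-1],[[0,0,0],0,-1],[[0,0,0],0,-1],[[0,0,0],0,-1],[[0,0,-0.1],0,-1]]'
python3 -m inch '[[[0,0,-0.5],0,-1],[[0,0,-0.7],0,-1],[[0,0,-0.8],0,-1],[[0,0,-0.4],0,-1],[[-0.8,0.2,0],0,-1],[[-0.9,0.25,0],0,-1],[[-0.9,0.25,0],0,-1],[[-0.9,0.25,0],0,-1],[[-0.9,0.25,0],0,-1],[[-0.9,0.25,0],0,-1]]'
python3 - <<'E'
from h import *
togo(566.5,-46,14,np.pi/2)
ps=[shot("scene"),shot("top")]
fit("amber_bottle",ps,(579.5,348,4));fit("powder_jar",ps,(472,335,4))
w=shot("wrist");ps.append(w);fit("sample_jar",ps,(566,-46,6));fit("sample_jar",[w],(566,-46,6),2)
save(w,"w2.png",None,1.4)
for p in ps:
    for d in eyes.spot_point("plate",p)[:1]: print("plate",d["score"],at_z(p,d["centre"],0))
    for d in eyes.cut_out("plate",p)[:1]: print(d["score"],d["mask"].sum())
s=env.state();print(s["ft_force"])
E
```

```text
t: 24.25
eef_pos: [472.5, 334.7, 64.0]
tcp_rot: [-3.141, 0.0, 1.57]
ft_force: [-0.2, -0.6, 0.9]
opening: 1.0
grip_force: 0.0
t: 25.5
eef_pos: [559.7, 14.8, 208.7]
tcp_rot: [3.141, -0.0, 1.57]
ft_force: [0.7, 0.3, -1.2]
opening: 0.997
grip_force: 0.0
at [559.7  14.8 208.7] [ 3.1409e+00 -1.0000e-04  1.5700e+00] opening 0.997 t 25.5 turn units -0.01 (axes below are after it) shift units [-1.014  0.111  3.244]
amber_bottle [579.3 347.9   7.7] mean IoU 0.917 views 2 [0.91, 0.91]
powder_jar [473.4 335.7   5.2] mean IoU 0.931 views 2 [0.95, 0.87]
sample_jar [566.5 -46.3   3.9] mean IoU 0.928 views 2 [0.92, None, 0.9]
sample_jar [566.7 -45.6] mean IoU 0.911 views 1 [0.9]
plate 0.87 [ 530.97776273 -310.95896717    0.        ]
0.76 1141
plate 0.91 [ 530.44618571 -309.99197967    0.        ]
0.94 722
0.17 1618
[ 0.91667386 -0.09761469 -0.52240432]
```

View pics/w2.png

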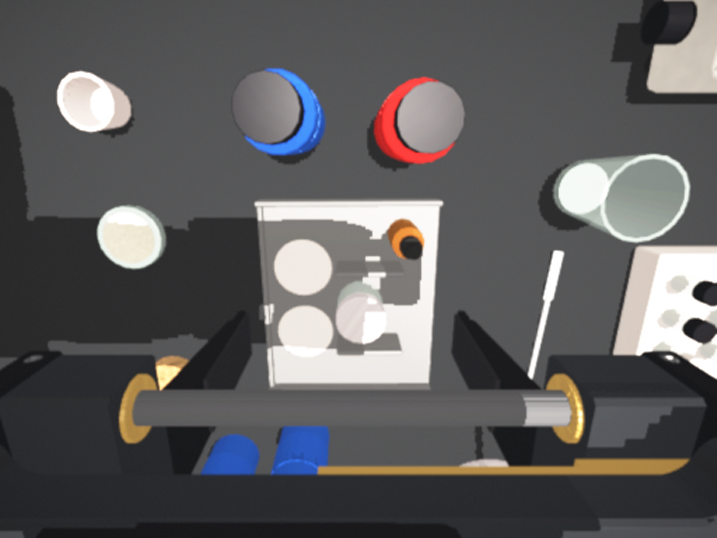

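Both spot marks show as discs, at (268,303) and (331,305), and the sample lid is at (318,360). The two bottles stand in the tray. Descending on the sample jar.

```bash
python3 -m inch '[[[-0.5,0.06,0],0,-1],[[-0.514,0.05,0],0,-1],[[0,0,0.4],0,-1],[[0,0,0.5],0,-1],[[0,0,0.5],0,-1],[[0,0,0.4],0,-1],[[0,0,0.2],0,-1],[[0,0,0.1],0,-1],[[0,0,0],0,-1],[[0,0,0],0,-1]]'
python3 -c "
from h import *
togo(566.6,-46.1,18,np.pi/2)
w=shot('wrist');s=shot('scene')
fit('sample_jar',[s,w],(566,-46,6));
d=[at_z(w,np.array(q)/1.4,6) for q in[]]"
```

```text
t: 27.6
eef_pos: [566.3, -44.2, 82.8]
tcp_rot: [3.14, 0.0, 1.57]
ft_force: [-0.4, 0.1, -0.9]
opening: 1.004
grip_force: 0.0
at [566.3 -44.2  82.8] [3.1404e+00 1.0000e-04 1.5700e+00] opening 1.004 t 27.6 turn units -0.01 (axes below are after it) shift units [-0.031  0.003  1.08 ]
sample_jar [567.2 -48.9  -3.2] mean IoU 0.97 views 1 [None, 0.89]
```

```bash
python3 -m inch '[[[-0.031,0.003,0],0,-1],[[0,0,0.2],0,-1],[[0,0,0.3],0,-1],[[0,0,0.3],0,-1],[[0,0,0.18],0,-1],[[0,0,0.08],0,-1],[[0,0,0],0,-1],[[0,0,0],0,-1],[[0,0,0],0,-0.5],[[0,0,0],0,-0.2]]'
python3 -m inch '[[[0,0,0],0,1],[[0,0,0],0,1],[[0,0,0],0,1],[[0,0,0],0,1],[[0,0,0],0,1],[[0,0,0],0,1],[[0,0,0],0,1],[[0,0,0],0,1],[[0,0,0],0,1],[[0,0,0],0,1]]'
python3 -c "
from h import *
togo(566.6,-46.1,18,np.pi/2)"
```

```text
t: 29.05
eef_pos: [566.3, -46.0, 18.8]
tcp_rot: [3.141, 0.0, 1.57]
ft_force: [-0.8, 0.2, 0.3]
opening: 0.845
grip_force: 0.0
t: 30.3
eef_pos: [566.3, -46.0, 18.5]
tcp_rot: [3.141, -0.0, 1.57]
ft_force: [2.0, 0.0, 0.4]
opening: 0.461
grip_force: 30.0
at [566.3 -46.   18.5] [ 3.1413 -0.      1.5699] opening 0.461 t 30.3 turn units -0.01 (axes below are after it) shift units [-0.001  0.006  0.008]
```

```bash
python3 -m inch '[[[0,0,-0.1],0,1],[[0,0,-0.3],0,1],[[0,0,-0.4],0,1],[[0,0,-0.4],0,1],[[0,0,-0.4],0,1],[[0,0,-0.4],0,1],[[0,0,-0.4],0,1],[[0,0,-0.3],0,1],[[0,0,-0.15],0,1],[[0,0,0],0,1]]'
python3 - <<'E'
from h import *
ps=[shot("scene"),shot("top")]
for p in ps:
    d=eyes.cut_out("plate",p)[0];h=cv2.convexHull(np.argwhere(d["mask"]).astype(np.int32)[:,::-1].copy())
    e=cv2.fitEllipse(h);print("outer",at_z(p,e[0][::-1],9).round(1),e)
    m=np.zeros((384,512),np.uint8);cv2.fillConvexPoly(m,h,1)
    g=cv2.cvtColor(p["pixels"],cv2.COLOR_RGB2GRAY);m=cv2.erode(m,np.ones((7,7)))
    dk=((g<60)&(m>0)).astype(np.uint8);c=np.argwhere(dk).mean(0);e=cv2.fitEllipse(np.argwhere(dk)[:,::-1].astype(np.int32));print("dark",at_z(p,c,12).round(1),dk.sum())
    save(p,"pl%d.png"%len(h),(int(c[0])-30,int(c[0])+30,int(c[1])-30,int(c[1])+30),6)
fit("plate",ps,(528,-312,0));fit("plate",ps,(528,-312,0),2)
[fit("plate",[p],(528,-312,0),2) for p in ps]
togo(528,-312,190,np.pi/2)
E
ls pics
```

```text
t: 31.55
eef_pos: [566.1, -46.0, 190.2]
tcp_rot: [3.141, 0.0, 1.57]
ft_force: [-0.7, -0.6, -1.8]
opening: 0.465
grip_force: 30.0
outer [ 530.7 -312.1    9. ] ((117.45221710205078, 225.56668090820312), (35.07578659057617, 42.629150390625), 66.1125717163086)
dark [ 527.  -312.6   12. ] 434
outer [ 528.5 -310.     9. ] ((368.5123291015625, 180.27218627929688), (30.66240882873535, 32.26443099975586), 98.43352508544922)
dark [ 527.9 -312.6   12. ] 295
plate [ 528.9 -311.2    1.4] mean IoU 0.948 views 2 [0.95, 0.94]
plate [ 528.6 -311.7] mean IoU 0.946 views 2 [0.95, 0.94]
plate [ 527.7 -312.9] mean IoU 0.957 views 1 [0.95]
plate [ 529.1 -310.6] mean IoU 0.957 views 1 [0.94]
at [566.1 -46.  189.2] [-3.1412e+00 -2.0000e-04  1.5699e+00] opening 0.462 t 32.05 turn units -0.01 (axes below are after it) shift units [-4.433 -0.635 -0.013]
amber.png
lift.png
lift2.png
pl20.png
pl22.png
s0.png
t0.png
w0.png
w1.png
w2.png
```

```bash
python3 -m inch '[[[-0.2,-0.03,0],0,1],[[-0.4,-0.06,0],0,1],[[-0.6,-0.08,0],0,1],[[-0.6,-0.09,0],0,1],[[-0.6,-0.09,0],0,1],[[-0.6,-0.09,0],0,1],[[-0.6,-0.09,0],0,1],[[-0.5,-0.07,0],0,1],[[-0.24,-0.03,0],0,1],[[-0.09,-0.005,0],0,1]]'
python3 - <<'E'
from h import *
s,t=shot("scene"),shot("top")
print("rod tip",tri([ray(s,(267,177)),ray(t,(102,322))]))
togo(528.2,-312,26.5,np.pi/2)
save(s,"s3.png",(150,340,20,270),3)
E
```

```text
t: 33.3
eef_pos: [527.5, -312.4, 189.3]
tcp_rot: [-3.141, -0.0, 1.569]
ft_force: [0.6, -0.3, -1.7]
opening: 0.467
grip_force: 30.0
rod tip (array([ 711.33426224, -157.28434141,  147.01203671]), [np.float64(5.689579734280623), np.float64(5.6895797342805645)])
at [ 527.8 -311.7  189.4] [-3.1415e+00 -2.0000e-04  1.5699e+00] opening 0.462 t 33.4 turn units -0.01 (axes below are after it) shift units [-0.006  0.006  2.715]
```

View pics/s3.png

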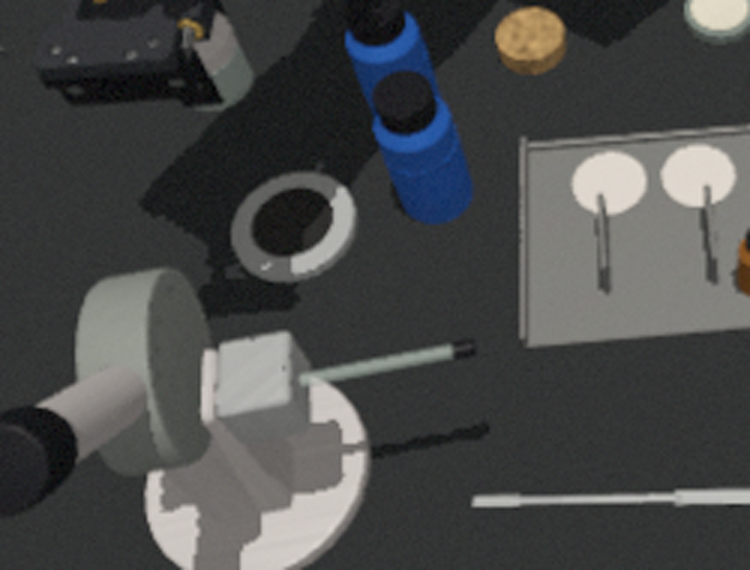

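The jar is held above the plate. The dark disc is at crop (222,293) and the blue bottles at (140,420) and (40,385) are clear of the way. Lowering.

```bash
python3 -m inch '[[[-0.006,0.006,0.2],0,1],[[0,0,0.4],0,1],[[0,0,0.5],0,1],[[0,0,0.5],0,1],[[0,0,0.4],0,1],[[0,0,0.3],0,1],[[0,0,0.2],0,1],[[0,0,0.12],0,1],[[0,0,0.06],0,1],[[0,0,0],0,1]]'
python3 -c "
from h import *
togo(528.2,-312,24.6,np.pi/2)"
```

```text
t: 34.65
eef_pos: [528.3, -312.2, 28.9]
tcp_rot: [3.141, 0.0, 1.57]
ft_force: [0.1, 0.5, -0.2]
opening: 0.461
grip_force: 30.0
at [ 528.3 -312.2   28.9] [3.1412e+00 2.0000e-04 1.5700e+00] opening 0.461 t 34.65 turn units -0.01 (axes below are after it) shift units [ 0.004 -0.002  0.072]
```

```bash
python3 -m inch '[[[0,0,0.03],0,1],[[0,0,0.02],0,1],[[0,0,0.015],0,1],[[0,0,0],0,1],[[0,0,0],0,1],[[0,0,0],0,1],[[0,0,0],0,1],[[0,0,0],0,1],[[0,0,0],0,1],[[0,0,0],0,1]]'
```

```text
t: 35.9
eef_pos: [528.2, -312.1, 24.8]
tcp_rot: [3.142, -0.0, 1.57]
ft_force: [-1.1, -0.1, -0.4]
opening: 0.461
grip_force: 30.0
```

```bash
python3 -m inch '[[[0,0,0.005],0,1],[[0,0,0],0,0],[[0,0,0],0,-0.3],[[0,0,0],0,-0.6],[[0,0,0],0,-1],[[0,0,0],0,-1],[[0,0,0],0,-1],[[0,0,0],0,-1],[[0,0,-0.1],0,-1],[[0,0,-0.2],0,-1]]'
python3 -m inch '[[[0,0,-0.4],0,-1],[[0,0,-0.6],0,-1],[[0,0,-0.8],0,-1],[[0,0,-0.8],0,-1],[[0,0,-0.4],0,-1],[[0.8,0,0],0,-1],[[0.9,0,0],0,-1],[[0.9,0,0],0,-1],[[0.9,0,0],0,-1],[[0.9,0,0],0,-1]]'
python3 - <<'E'
from h import *
ps=[shot("scene"),shot("top")]
fit("sample_jar",ps,(528,-312,12))
[fit("sample_jar",[p],(528,-312,12),2) for p in ps]
save(ps[0],"s4.png",(150,300,60,260),4)
fit("amber_bottle",ps,(579.5,348,4));fit("powder_jar",ps,(473,335,4))
togo(472.8,334.9,205,np.pi/2)
# marks in the caddy
for p in ps:
    g=cv2.cvtColor(p["pixels"],cv2.COLOR_RGB2HSV)
    for c in((510.6,-9.8),(510.3,-78.3)):
        m=np.zeros((384,512),np.uint8);a=np.linspace(0,6.28,40)
        cv2.fillConvexPoly(m,np.array([proj(p,(c[0]+33*np.cos(t),c[1]+33*np.sin(t),6))[::-1] for t in a]).round().astype(np.int32),1)
        th,b=cv2.threshold(g[:,:,2][m>0].reshape(-1,1),0,1,cv2.THRESH_OTSU);q=np.argwhere((m>0)&(g[:,:,2]>th));print("mark",c,th,len(q),at_z(p,q.mean(0),6).round(1))
E
```

```text
t: 37.15
eef_pos: [528.1, -312.0, 42.8]
tcp_rot: [-3.141, -0.0, 1.57]
ft_force: [0.2, 0.1, 0.9]
opening: 1.0
grip_force: 0.0
t: 38.4
eef_pos: [528.1, -46.5, 223.5]
tcp_rot: [3.14, 0.0, 1.57]
ft_force: [0.3, -1.0, 0.3]
opening: 1.0
grip_force: 0.0
sample_jar [ 528.5 -310.9   12.5] mean IoU 0.935 views 2 [0.95, 0.91]
sample_jar [ 528. -312.] mean IoU 0.946 views 1 [0.95]
sample_jar [ 528.5 -310.2] mean IoU 0.937 views 1 [0.91]
amber_bottle [579.6 347.5   5.3] mean IoU 0.921 views 2 [0.94, 0.9]
powder_jar [474.1 335.8   5.2] mean IoU 0.934 views 2 [0.93, 0.91]
at [528.4 -49.2 222.5] [-3.1416e+00 -1.0000e-04  1.5684e+00] opening 0.997 t 38.9 turn units -0.03 (axes below are after it) shift units [ 6.401 -0.927  0.292]
mark (510.6, -9.8) 165.0 353 [510.6  -7.5   6. ]
mark (510.3, -78.3) 102.0 397 [511.2 -78.2   6. ]
mark (510.6, -9.8) 101.0 176 [508.2  -9.3   6. ]
mark (510.3, -78.3) 80.0 383 [507.7 -75.    6. ]
```

View pics/s4.png

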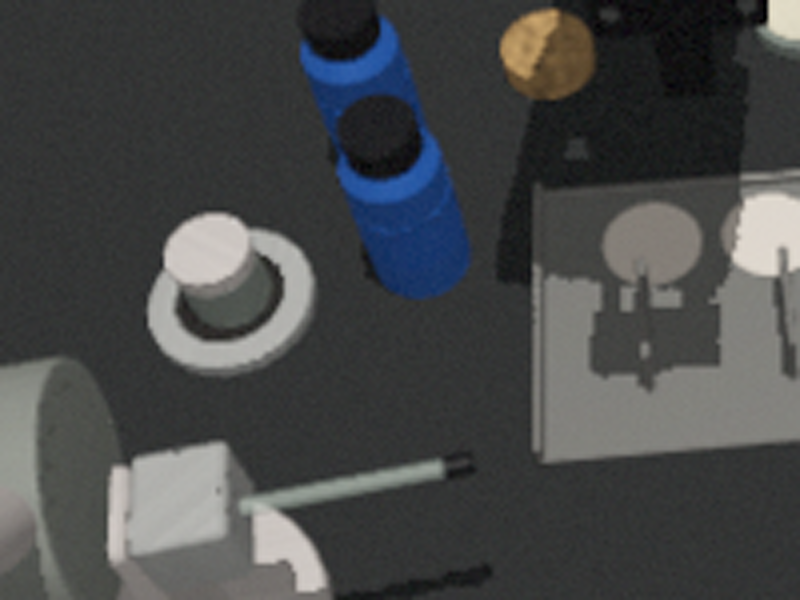

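The sample jar stands upright in the middle of the plate (crop 290,230). Now fetching the powder jar.

```bash
python3 -m inch '[[[0.4,-0.06,0],-0.03,-1],[[0.7,-0.1,0],0,-1],[[0.8,-0.12,0],0,-1],[[0.8,-0.12,0],0,-1],[[0.8,-0.12,0],0,-1],[[0.8,-0.12,0],0,-1],[[0.8,-0.12,0],0,-1],[[0.7,-0.1,0],0,-1],[[0.4,-0.05,0],0,-1],[[0.2,-0.02,0],0,-1]]'
python3 -m inch '[[[0,0,0.3],0,-1],[[0,0,0.5],0,-1],[[0,0,0.6],0,-1],[[0,0,0.5],0,-1],[[0,0,0.4],0,-1],[[0,0,0.25],0,-1],[[0,0,0.1],0,-1],[[0,0,0.04],0,-1],[[0,0,0],0,-1],[[0,0,0],0,-1]]'
python3 -c "
from h import *
togo(472.6,334.7,58.2,np.pi/2)"
```

```text
t: 40.15
eef_pos: [472.0, 336.3, 222.3]
tcp_rot: [-3.141, 0.0, 1.573]
ft_force: [0.8, 0.1, 1.6]
opening: 0.998
grip_force: 0.0
t: 41.4
eef_pos: [472.2, 335.9, 61.7]
tcp_rot: [3.141, -0.001, 1.573]
ft_force: [0.3, -0.3, -0.6]
opening: 0.999
grip_force: 0.0
at [472.2 335.9  61.7] [ 3.1407e+00 -6.0000e-04  1.5726e+00] opening 0.999 t 41.4 turn units 0.02 (axes below are after it) shift units [-0.02   0.007  0.058]
```

```bash
python3 -m inch '[[[-0.02,0.007,0.058],0.02,-1],[[0,0,0],0,-1],[[0,0,0],0,1],[[0,0,0],0,1],[[0,0,0],0,1],[[0,0,0],0,1],[[0,0,0],0,1],[[0,0,0],0,1],[[0,0,0],0,1],[[0,0,0],0,1]]'
python3 -m inch '[[[0,0,-0.1],0,1],[[0,0,-0.2],0,1],[[0,0,-0.4],0,1],[[0,0,-0.4],0,1],[[0,0,-0.4],0,1],[[0,0,-0.4],0,1],[[0,0,-0.4],0,1],[[0,0,-0.3],0,1],[[0,0,-0.1],0,1],[[0,0,0],0,1]]'
python3 -c "
from h import *
togo(510.2,-78.7,220,np.pi/2)"
```

```text
t: 42.65
eef_pos: [472.5, 334.6, 57.7]
tcp_rot: [3.141, -0.0, 1.571]
ft_force: [1.7, -0.4, -0.7]
opening: 0.558
grip_force: 30.0
t: 43.9
eef_pos: [472.3, 334.5, 219.8]
tcp_rot: [3.141, -0.0, 1.571]
ft_force: [0.2, 0.7, -3.0]
opening: 0.56
grip_force: 30.0
at [472.3 334.5 219.8] [ 3.1413e+00 -2.0000e-04  1.5709e+00] opening 0.56 t 43.9 turn units 0.00 (axes below are after it) shift units [-6.887e+00  6.320e-01 -4.000e-03]
```

```bash
python3 -m inch '[[[-0.3,0.03,0],0,1],[[-0.6,0.06,0],0,1],[[-0.85,0.08,0],0,1],[[-0.85,0.08,0],0,1],[[-0.85,0.08,0],0,1],[[-0.85,0.08,0],0,1],[[-0.85,0.08,0],0,1],[[-0.85,0.07,0],0,1],[[-0.6,0.05,0],0,1],[[-0.287,0.022,0],0,1]]'
python3 -m inch '[[[0,0,0.2],0,1],[[0,0,0.4],0,1],[[0,0,0.5],0,1],[[0,0,0.5],0,1],[[0,0,0.4],0,1],[[0,0,0.3],0,1],[[0,0,0.12],0,1],[[0,0,0.05],0,1],[[0,0,0],0,1],[[0,0,0],0,1]]'
python3 -c "
from h import *
togo(510.2,-78.7,59.9,np.pi/2)
s=shot('scene');fit('powder_jar',[s],(510,-78,16),3)"
```

```text
t: 45.15
eef_pos: [509.6, -80.9, 219.0]
tcp_rot: [-3.14, -0.0, 1.569]
ft_force: [-0.1, 0.6, -2.1]
opening: 0.558
grip_force: 30.0
t: 46.4
eef_pos: [510.6, -78.6, 71.9]
tcp_rot: [3.141, 0.0, 1.571]
ft_force: [0.6, 0.4, -2.8]
opening: 0.556
grip_force: 30.0
at [510.6 -78.6  71.9] [3.1406e+00 2.0000e-04 1.5709e+00] opening 0.556 t 46.4 turn units 0.00 (axes below are after it) shift units [-0.001 -0.007  0.2  ]
powder_jar [510. -78.  16.] mean IoU nan views 0 [0.22]h.py:54: RuntimeWarning: invalid value encountered in scalar divide
  print(name,r.x.round(1),"mean IoU",round(1-r.fun/len(ok),3),"views",len(ok),[round(float(m[0]),2) if m else None for m in ms]);return r.x
```

```bash
python3 -m inch '[[[0,-0.007,0.08],0,1],[[0,0,0.06],0,1],[[0,0,0.04],0,1],[[0,0,0.02],0,1],[[0,0,0],0,1],[[0,0,0],0,1],[[0,0,0],0,1],[[0,0,0],0,1],[[0,0,0],0,1],[[0,0,0],0,1]]'
```

```text
t: 47.75
eef_pos: [510.0, -78.7, 59.5]
tcp_rot: [3.141, -0.0, 1.571]
ft_force: [-0.9, -0.9, 4.5]
opening: 0.559
grip_force: 30.0
```

Contact (4.5 N upward). Releasing, then on to the amber bottle.

```bash
python3 -m inch '[[[0,0,-0.003],0,1],[[0,0,0],0,-1],[[0,0,0],0,-1],[[0,0,0],0,-1],[[0,0,0],0,-1],[[0,0,0],0,-1],[[0,0,-0.1],0,-1],[[0,0,-0.4],0,-1],[[0,0,-0.6],0,-1],[[0,0,-0.6],0,-1]]'
python3 -m inch '[[[0,0,-0.6],0,-1],[[0,0,-0.3],0,-1],[[0.5,0.09,0],0,-1],[[0.85,0.14,0],0,-1],[[0.9,0.14,0],0,-1],[[0.9,0.14,0],0,-1],[[0.9,0.14,0],0,-1],[[0.9,0.14,0],0,-1],[[0.9,0.14,0],0,-1],[[0.6,0.1,0],0,-1]]'
python3 -c "
from h import *
ps=[shot('scene'),shot('top')];fit('powder_jar',ps,(510,-78,6),3)
togo(579.2,348,61.2,np.pi/2)"
```

```text
t: 49.0
eef_pos: [509.8, -78.6, 163.0]
tcp_rot: [-3.142, -0.0, 1.571]
ft_force: [-0.1, 0.1, 0.5]
opening: 0.999
grip_force: 0.0
t: 50.25
eef_pos: [571.5, 310.7, 215.9]
tcp_rot: [3.141, -0.0, 1.572]
ft_force: [-0.4, 0.5, -0.2]
opening: 1.0
grip_force: 0.0
powder_jar [510.8 -76.9   7.7] mean IoU 0.932 views 2 [0.94, 0.89]
at [571.3 308.5 215.5] [-3.1411e+00  3.0000e-04  1.5720e+00] opening 0.996 t 50.45 turn units 0.01 (axes below are after it) shift units [0.66  0.133 2.572]
```

```bash
python3 -m inch '[[[0.4,0.08,0],0.01,-1],[[0.26,0.053,0],0,-1],[[0,0,0.3],0,-1],[[0,0,0.5],0,-1],[[0,0,0.6],0,-1],[[0,0,0.5],0,-1],[[0,0,0.4],0,-1],[[0,0,0.2],0,-1],[[0,0,0.05],0,-1],[[0,0,0],0,-1]]'
python3 -c "
from h import *
togo(579.2,348,61.2,np.pi/2)"
```

```text
t: 51.7
eef_pos: [579.9, 347.8, 63.1]
tcp_rot: [3.141, -0.0, 1.57]
ft_force: [0.6, 0.5, -0.2]
opening: 0.996
grip_force: 0.0
at [579.9 347.8  63.1] [ 3.1410e+00 -4.0000e-04  1.5699e+00] opening 0.996 t 51.7 turn units -0.01 (axes below are after it) shift units [ 0.003 -0.012  0.032]
```

```bash
python3 -m inch '[[[0.003,-0.012,0.025],0,-1],[[0,0,0],0,-1],[[0,0,0],0,1],[[0,0,0],0,1],[[0,0,0],0,1],[[0,0,0],0,1],[[0,0,0],0,1],[[0,0,0],0,1],[[0,0,0],0,1],[[0,0,0],0,1]]'
python3 -m inch '[[[0,0,-0.1],0,1],[[0,0,-0.2],0,1],[[0,0,-0.4],0,1],[[0,0,-0.4],0,1],[[0,0,-0.4],0,1],[[0,0,-0.4],0,1],[[0,0,-0.4],0,1],[[0,0,-0.3],0,1],[[0,0,-0.1],0,1],[[0,0,0],0,1]]'
python3 -c "
from h import *
togo(510.6,-9.8,223,np.pi/2)"
```

```text
t: 52.95
eef_pos: [579.1, 348.1, 61.1]
tcp_rot: [3.141, -0.0, 1.57]
ft_force: [1.2, 1.0, 0.1]
opening: 0.563
grip_force: 30.0
t: 54.2
eef_pos: [578.9, 348.0, 223.0]
tcp_rot: [-3.141, 0.0, 1.57]
ft_force: [-0.1, -0.7, -4.5]
opening: 0.561
grip_force: 30.0
at [578.9 348.  223. ] [-3.1415  0.      1.57  ] opening 0.561 t 54.2 turn units -0.01 (axes below are after it) shift units [-5.964 -1.138  0.   ]
```

```bash
python3 -m inch '[[[-0.2,-0.04,0],0,1],[[-0.5,-0.1,0],0,1],[[-0.8,-0.15,0],0,1],[[-0.8,-0.15,0],0,1],[[-0.8,-0.15,0],0,1],[[-0.8,-0.15,0],0,1],[[-0.8,-0.15,0],0,1],[[-0.7,-0.14,0],0,1],[[-0.4,-0.08,0],0,1],[[-0.164,-0.028,0],0,1]]'
python3 -m inch '[[[0,0,0.2],0,1],[[0,0,0.4],0,1],[[0,0,0.5],0,1],[[0,0,0.5],0,1],[[0,0,0.4],0,1],[[0,0,0.3],0,1],[[0,0,0.12],0,1],[[0,0,0.05],0,1],[[0,0,0],0,1],[[0,0,0],0,1]]'
python3 -c "
from h import *
togo(510.6,-9.8,62.8,np.pi/2)"
```

```text
t: 55.45
eef_pos: [509.6, -11.1, 222.7]
tcp_rot: [-3.141, -0.0, 1.568]
ft_force: [0.1, 0.1, -3.8]
opening: 0.565
grip_force: 30.0
t: 56.7
eef_pos: [510.7, -9.6, 75.4]
tcp_rot: [3.141, 0.0, 1.57]
ft_force: [-0.0, -0.2, -4.0]
opening: 0.561
grip_force: 30.0
at [510.7  -9.6  75.4] [3.1406 0.     1.57  ] opening 0.561 t 56.7 turn units -0.01 (axes below are after it) shift units [-0.003 -0.001  0.21 ]
```

```bash
python3 -m inch '[[[0,0,0.08],0,1],[[0,0,0.06],0,1],[[0,0,0.04],0,1],[[0,0,0.025],0,1],[[0,0,0],0,1],[[0,0,0],0,1],[[0,0,0],0,1],[[0,0,0],0,1],[[0,0,0],0,1],[[0,0,0],0,1]]'
```

```text
t: 57.95
eef_pos: [510.4, -9.7, 63.0]
tcp_rot: [3.141, -0.0, 1.57]
ft_force: [-0.9, -0.3, 5.6]
opening: 0.56
grip_force: 30.0
```

```bash
python3 -m inch '[[[0,0,-0.003],0,1],[[0,0,0],0,-1],[[0,0,0],0,-1],[[0,0,0],0,-1],[[0,0,0],0,-1],[[0,0,0],0,-1],[[0,0,-0.1],0,-1],[[0,0,-0.4],0,-1],[[0,0,-0.6],0,-1],[[0,0,-0.6],0,-1]]'
python3 -m inch '[[[0,0,-0.6],0,-1],[[0,0,-0.6],0,-1],[[0,0,-0.4],0,-1],[[0.5,0,0],0,-1],[[0.8,0,0],0,-1],[[0.8,0,0],0,-1],[[0.8,0,0],0,-1],[[0.5,0,0],0,-1],[[0,0,0],0,-1],[[0,0,0],0,-1]]'
python3 -c "
from h import *
ps=[shot('scene'),shot('top')]
fit('amber_bottle',ps,(510.6,-9.8,6));fit('powder_jar',ps,(510,-78,6));fit('sample_jar',ps,(528,-312,12))
for p in ps: [print(n,at_z(p,d['centre'],0).round()) for n in('dropper','crucible','cork_disc') for d in eyes.spot_point(n,p)[:1]]
save(ps[0],'end.png',None,1.5)"
```

```text
t: 59.2
eef_pos: [510.3, -9.6, 166.2]
tcp_rot: [-3.142, -0.0, 1.57]
ft_force: [0.2, 0.2, 0.3]
opening: 1.0
grip_force: 0.0
t: 60.45
eef_pos: [510.4, 193.8, 260.9]
tcp_rot: [-3.142, 0.0, 1.57]
ft_force: [-0.2, 0.5, 1.0]
opening: 0.999
grip_force: 0.0
amber_bottle [510.8  -9.3   6.1] mean IoU 0.923 views 2 [0.92, 0.91]
powder_jar [510.9 -77.9   7.6] mean IoU 0.93 views 2 [0.95, 0.9]
sample_jar [ 528.9 -310.7   14.1] mean IoU 0.903 views 2 [0.94, 0.84]
dropper [605.  27.   0.]
crucible [345. 140.  -0.]
cork_disc [ 355. -140.    0.]
dropper [600.  25.   0.]
crucible [559. -45.   0.]
cork_disc [ 372. -135.    0.]
```

View pics/end.png

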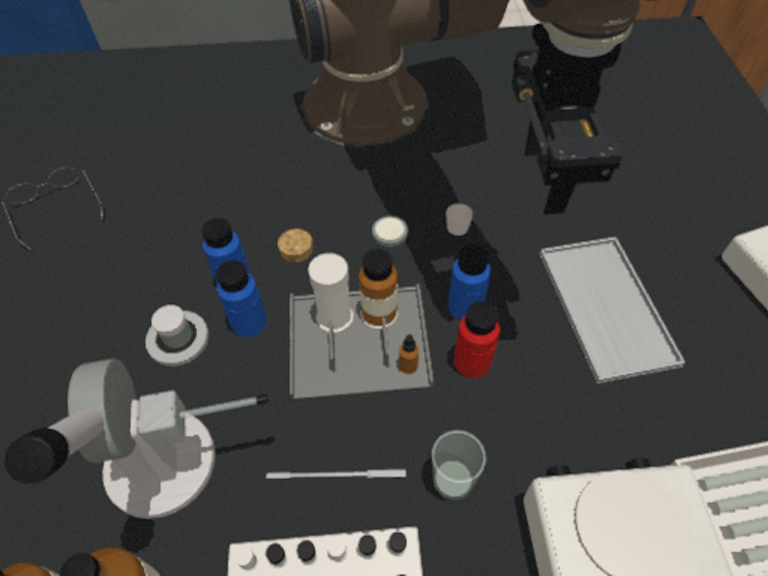

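The final view shows both bottles upright on their caddy marks ((290,330) and (290,378)) and the sample jar centred on the plate (328,174). The dropper, crucible and cork disc haven't moved, the tray is empty, and the robot is clear of everything. Handing in.

```bash
python3 -c "
from cell import env
print(env.job_done())"
```

```text
the job is handed in; nothing more can be done
None
```

The job is handed in: the sample jar stands released in the middle of the plate, and the amber bottle and powder jar are back upright on their own caddy spots, at about 60 s of the 120 s allowed; the verdict itself was not shown.

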